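Shut the balance's draught shield and tare it

TASK

An empty glass beaker stands on the lab balance, ready to be tared, but the draught shield is open. With the fingertips, gently push the top door and the side door of the shield fully shut and then, once both are shut, press the green tare key down and let it come back up. Leave the red power key, the beaker on the pan and the glassware and bottle around the balance alone.

Things in the scene. Friction and masses are not known exactly. Their poses are not given: they have to be found in the camera images.
- balance: Lab balance fixed to the bench, white base 310 (x) x 210 (y) x 65 mm high. Origin: centre of the underside; x to its rear (away from the keys), y to its left, z up. Clear draught shield on it: x -45 to 145, y -90 to 90, top frame at z 202 mm. Ahead of the shield a flat fascia at z 65 mm with blank display and two keys. Both doors open to its rear (+x) and shut to its front (-x), no latch.
- top_door (a joint): Opening of the clear top door in m: 0 shut, 0.10 fully open; it slides along balance +x to open. Stiff slide (about 1.5 N), stays where it is left, hard stop at 0. Its upper face is at z = 207 mm.
- top_lip (a point): Centre of the top edge of the blue lip across the front of the top door; moves with it. The lip is a bar 12 mm thick (balance x), 100 mm long (balance y), 25 mm above the door's upper face, its top at z = 232 mm. Push on its rear (balance +x) face to shut. When shut it is at balance x = -35, y = 0 mm.
- side_door (a joint): Opening of the clear side door (on the balance's right, -y side) in m: 0 shut, 0.10 fully open; it slides along balance +x to open. Stiff slide (about 1.5 N), stays where it is left, hard stop at 0.
- side_grip (a point): Centre of the top edge of the blue upright tab on the side door; moves with it. The tab is 12 mm thick (balance x), stands out 30 mm from the door (balance y -99 to -129 mm), z = 146 to 196 mm; free space below it down to the base at z 65. Push on its rear (balance +x) face to shut. When shut it is at balance x = -30, y = -114 mm.
- tare_key (a joint): Travel of the green tare key in m: 0 up, 0.005 fully down. Spring: starts to move at about 1 N, about 4.5 N fully down. It counts as pressed beyond 3 mm.
- tare_key_face (a point): Centre of the top face of the green tare key, 26 (balance x) x 50 mm (balance y), at balance x = -120, y = -35, z = 74 mm when up. Press straight down.
- power_key (a joint): Travel of the red power key in m: 0 up, 0.005 down. Not to be pressed.
- power_key_face (a point): Centre of the top face of the red power key, 20 x 22 mm, at balance x = -120, y = +70 mm, z = 74 mm.
- weigh_beaker: Small empty glass beaker on the pan inside the shield, 42 mm diameter, 58 mm high; origin at the centre of its underside, z = 79 mm. Leave alone.
- plastic_beaker: Empty translucent plastic beaker on the bench beside the balance, 80 mm diameter, 105 mm high; origin under its centre. Leave alone.
- flask: Green glass conical flask on the bench, 80 mm diameter at the foot, 140 mm high; origin under its centre. Leave alone.
- bottle: Amber bottle with a white cap on the bench, 60 mm diameter, 150 mm high; origin under its centre. Leave alone.

How it is judged:
On the way, in this order (a step that is already met when the one before it is completed fails the run):
1. both doors of the draught shield are shut (within 5 mm) (value of joint each of top_door, side_door below 0.005 m), for 0.2 s.
2. the tare key is pressed (beyond 3 mm) with both doors shut (all of step 1 and value of joint tare_key above 0.003 m), for 0.05 s.
At the end, for the whole second after the job is handed in: Top and side door each within 5 mm of shut, the tare key back up (under 1.5 mm) after having been pressed beyond 3 mm with both doors shut, the power key up, the beaker upright on the pan within 10 mm of where it stood, the plastic beaker, flask and bottle within 15 mm of where they stood (all of step 1 and value of joint each of tare_key, power_key below 0.0015 m and distance of weigh_beaker from where it was at the start of the episode below 0.01 m and angle between weigh_beaker's own z axis and vertical below 0.1 rad and linear speed of weigh_beaker below 0.02 m/s and distance of each of plastic_beaker, flask, bottle from where it was at the start of the episode below 0.015 m); the robot touches nothing.
It fails at once if the tare key is pressed while a door is still open (value of joint tare_key above 0.003 m and value of joint any of top_door, side_door above 0.008 m).
It fails at once if the red power key is pressed (beyond 3 mm) (value of joint power_key above 0.003 m).
It fails at once if a door is gripped hard or rammed (more than 40 N from the fingers) (contact force between the fingers and top_door above 40 N or contact force between the fingers and side_door above 40 N).
It fails at once if the beaker on the pan is shifted 10 mm, lifted or tipped (distance of weigh_beaker from where it was at the start of the episode above 0.01 m or angle between weigh_beaker's own z axis and vertical above 0.15 rad).
It fails at once if a bystander is shifted 15 mm, lifted or tipped (distance of any of plastic_beaker, flask, bottle from where it was at the start of the episode above 0.015 m or angle between any of plastic_beaker, flask, bottle's own z axis and vertical above 0.2 rad).
It also fails if it takes over 51 s, if anything falls off the work surface, if the arm or the gripper's body presses on something with over 40 N, if the wrist force passes 120 N, or if a joint passes its speed limit or range.

ROBOT

A 7-joint arm with a two-finger parallel gripper is mounted at the origin on the work surface. World frame = base frame: x ahead of the robot, y to its left, z up, the work surface at z = 0. Lengths are in m, angles in rad, forces in N, time in s.
With the tool pointing down it reaches from about 0.425 to 0.875 m from the base axis. Payload 4.7 kg.
Tool frame: the origin (TCP) lies midway between the tips of the shut fingers; the grasp point (between the pads) lies 19 mm behind it; x points along the fingers, y is the direction in which the jaws open and shut, and the axes are right-handed (so a half turn about x gives the same grasp; the last joint's range is limited). The gripper opens to 87 mm and grips with 3 to 60 N. Pads are 19 mm wide; open, the fingers measure 117 mm over their backs; the gripper's body (75 mm by 190 mm) begins 51 mm behind the grasp point.
Start: joints at [-1.329, 0.321, -0.07, 1.45, 0.023, 1.371, -0.057], TCP at [0.147, 0.633, 0.223] pointing down, gripper open.
Joint ranges: [-2.86, 2.86], [-0.3, 2.09], [-1.38, 1.24], [0.06, 2.45], [-1.56, 4.7], [0.09, 2.05], [-2.69, 2.69]. Speed limits (rad/s): [2.57, 2.57, 3.14, 3.14, 3.14, 3.14, 3.14].

INTERFACE

Orientations are given as a rotation vector (axis times angle).
In Python, from bench import ctrl gives the robot as it stands. The module is installed in compiled form; this text tells all that it offers.
- The arm moves only by the shell command python3 -m jog 'ROWS' [FORCE]. ROWS is JSON, a list of rows, each an object with "rot": the turn, a rotation vector about the tool's x, y, z in units of 5 degrees (1.0 is 5 degrees), a list of three; "travel": the shift along the tool's x, y, z in units of 0.3 m (1.0 is 0.3 m), a list of three; "jaw": the closure, from -1 (fully open) to 1 (shut), so that 0 is half open. In form: [{"rot": [ax, ay, az], "travel": [tx, ty, tz], "jaw": jaw}, ...]. A call has 1 to 8 rows; each row shifts and turns the commanded pose from where the row before left it, along the tool's axes as they then stand; what a row does not reach is not made up. A row lasts 1/10 s, in which the tool goes at most 50 mm and 8.59 degrees, less where a joint would pass 70% of its speed; a pose out of reach is approached as far as the arm can. A call with a number of a shift or a turn outside -1 to 1 is refused whole. A call with a gripper value outside its range is refused whole. The fingers move at their own pace and stop on an object; FORCE is the grip in N (left out, the last holds). Time passes only in rows, so rows that do not move let the fingers close. It gives the time, the measured TCP pose, the force and the opening at its end, in the units of the state.
- ctrl.get_state(): the state, without advancing time (a new reading comes with each control period).
- ctrl.get_image(name): name is "scene" or "top" or "wrist"; returns the picture (420x560x3 uint8, red, green, blue); there is no depth.
- ctrl.camera_model(name): a dict with "mtx" (3x3 intrinsics, pixels), "k1" (the pictures are not rectified: a ray, as slopes to the right and down, at radius r is drawn at 1 + k1 r^2 times it, then the intrinsics apply), "extrinsics" (4x4, takes a point from world to camera coordinates); the wrist camera has in their place "hand_eye" (4x4, takes a point from camera to tool coordinates, whose origin is the TCP and whose axes are the tool frame's). Camera axes: x right, y up, looking along -z (the intrinsics and any distortion apply to the point x, -y, -z); pixel columns grow to the right and rows downward; lengths in m; the calibration is good to about 2 mm. A picture is of the moment at which its call begins: read the wrist's pose just before it. camera_model takes no time and is no camera call.
- ctrl.close_job(): hands the job in, once; it reports no verdict.
The state is a dict: "time": time; "joint_positions": joint angles; "qd": joint speeds; "joint_torque": joint torques, N m; "position": TCP position; "tool_rot": TCP orientation; "ft_force": force on the tool from outside, world axes, zero at the start; "torque": the same for the moment, N m; "grip_width": opening from 0.0 (shut) to 1.0 (fully open).
Only numpy, scipy, OpenCV 4.12 (cv2) and the standard library are available. Lean on these libraries where they do the work, as an engineer would, in place of code of your own. Each camera call takes 0.05 s, during which the arm holds its last target.

## Working session

There is one attempt and no reset: what is moved stays moved. The work goes in short steps, Python scripts to look and compute and a shell command to move; the robot and the scene stay as the last step left them, time stands still between calls to the robot, and variables do not carry over. Pictures are saved under pics/ and viewed, and the job is handed in when it is done.

```bash
mkdir -p pics
python3 - <<'E'
from bench import ctrl
import cv2
s=ctrl.get_state()
for k,v in s.items(): print(k,v)
for n in ("scene","top"):
    cv2.imwrite(f"pics/{n}0.png",ctrl.get_image(n)[:,:,::-1])
    print(n,ctrl.camera_model(n))
print(ctrl.camera_model("wrist"))
E
```

```text
time 0.0
joint_positions [-1.32891053  0.32180271 -0.07008941  1.45170281  0.0226079   1.37078978
 -0.05687155]
qd [ 0.0010797   0.00030882 -0.00070997 -0.00186018 -0.00173638  0.00035224
  0.00103738]
joint_torque [ 5.13352497e-04 -4.91285312e+01 -4.03651586e-01 -3.12528241e+01
 -6.38721278e-02  4.38306481e-02  1.87451633e-04]
position [0.14670519 0.63264829 0.22146076]
tool_rot [ 0.1772793   1.56350391 -0.18028849]
ft_force [-0.1369357   0.52687749 -0.04096074]
torque [0.0119796  0.01325788 0.00324639]
grip_width 1.0009518637566803
scene {'mtx': array([[387.84800564,   0.        , 280.31614926],
       [  0.        , 387.84800564, 203.41178486],
       [  0.        ,   0.        ,   1.        ]]), 'k1': -0.02185078558559967, 'extrinsics': array([[-0.89035031, -0.45525687,  0.00418479,  0.57213158],
       [ 0.35926725, -0.69691716,  0.62067183, -0.26832132],
       [-0.27964866,  0.55411882,  0.78405929, -0.83367592],
       [ 0.        ,  0.        ,  0.        ,  1.        ]])}
top {'mtx': array([[444.40622746,   0.        , 281.6099133 ],
       [  0.        , 444.40622746, 213.
[... 196 characters left out ...]
52 ,  0.22175966, -0.61502982],
       [-0.2216549 , -0.00922301,  0.97508156, -1.1052715 ],
       [ 0.        ,  0.        ,  0.        ,  1.        ]])}
{'mtx': array([[298.00708499,   0.        , 277.11837733],
       [  0.        , 298.00708499, 211.45069008],
       [  0.        ,   0.        ,   1.        ]]), 'k1': -0.06206007491949321, 'hand_eye': array([[ 5.27472266e-04,  2.39368326e-01, -9.70928693e-01,
        -1.62870757e-01],
       [ 9.99999817e-01, -4.14604030e-04,  4.41051026e-04,
        -9.38231838e-05],
       [-2.96977303e-04, -9.70928747e-01, -2.39368501e-01,
        -6.57250031e-02],
       [ 0.00000000e+00,  0.00000000e+00,  0.00000000e+00,
         1.00000000e+00]])}
```

View pics/scene0.png

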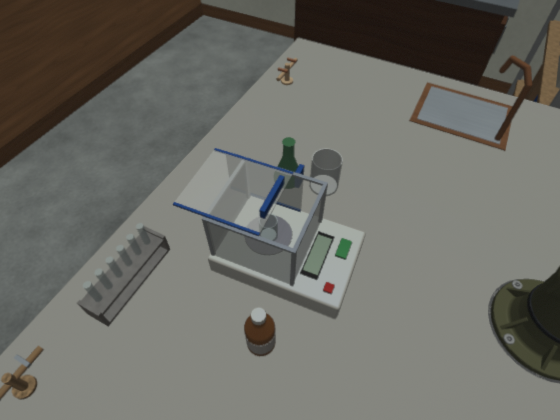

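View pics/top0.png

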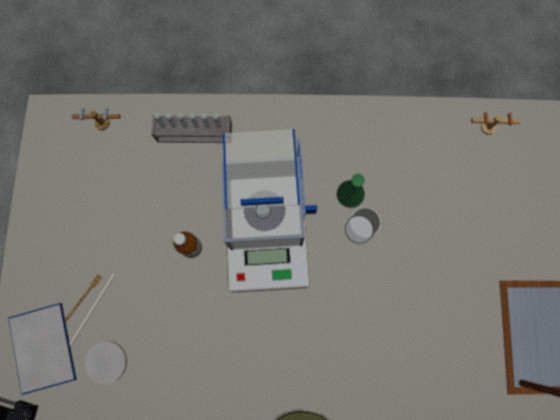

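```bash
cat > h.py <<'E'
from bench import ctrl
import cv2,numpy as np
from scipy.spatial.transform import Rotation as R
def ray(n,px):
    m=ctrl.camera_model(n);d=np.array([m['k1'],0,0,0.])
    x,y=cv2.undistortPoints(np.array([[px]],float),m['mtx'],d)[0,0]
    E=m['extrinsics'];v=E[:3,:3].T@np.array([x,-y,-1]);o=-E[:3,:3].T@E[:3,3];return o,v
def plane(n,px,z):
    o,v=ray(n,px);return o+v*(z-o[2])/v[2]
def proj(n,p):
    m=ctrl.camera_model(n);E=m['extrinsics'];c=E[:3,:3]@np.array(p)+E[:3,3]
    x,y=c[0]/-c[2],-c[1]/-c[2];f=1+m['k1']*(x*x+y*y)
    K=m['mtx'];return K[0,0]*x*f+K[0,2],K[1,1]*y*f+K[1,2]
E
cat > m.py <<'E'
from h import *
import sys
for n in ("top","scene"):
    im=cv2.imread(f"pics/{n}0.png");h=cv2.cvtColor(im,cv2.COLOR_BGR2HSV)
    for c,(lo,hi) in dict(red=((0,180,120),(6,255,255)),green=((50,150,80),(80,255,255)),blue=((105,150,60),(130,255,255)),white=((0,0,150),(180,40,255))).items():
        mk=cv2.inRange(h,lo,hi)
        for k in cv2.findContours(mk,cv2.RETR_EXTERNAL,cv2.CHAIN_APPROX_NONE)[0]:
            if cv2.contourArea(k)>15:
                M=cv2.moments(k);px=(M['m10']/M['m00'],M['m01']/M['m00'])
                z={'red':.074,'green':.074,'blue':.215,'white':.065}[c]
                print(n,c,cv2.contourArea(k),np.round(px,1),np.round(cv2.minAreaRect(k),1) if 0 else cv2.boundingRect(k),np.round(plane(n,px,z),4))
    cv2.imwrite(f"pics/{n}z.png",cv2.resize(im[110:310,130:400] if n=="top" else im[130:360,170:380],None,fx=2.6,fy=2.6,interpolation=cv2.INTER_CUBIC))
E
python3 m.py
```

```text
top red 22.0 [240.5 276.8] (238, 274, 6, 6) [0.4452 0.1598 0.074 ]
top green 100.5 [281.  274.1] (273, 270, 17, 9) [0.4534 0.0565 0.074 ]
top blue 40.0 [310.2 208. ] (305, 206, 12, 5) [ 0.5943 -0.0101  0.215 ]
top blue 142.0 [262.  200.5] (241, 198, 42, 6) [0.6106 0.102  0.215 ]
top white 2157.0 [268.1 271.7] (228, 242, 81, 48) [0.4601 0.0901 0.065 ]
top white 57.5 [178.8 238. ] (174, 234, 10, 9) [0.5448 0.3271 0.065 ]
top white 290.0 [360.8 226.7] (350, 217, 22, 21) [ 0.5815 -0.1519  0.065 ]
top white 3717.5 [264.5 207. ] (231, 176, 70, 62) [0.6314 0.1032 0.065 ]
top white 1687.5 [260.4 145.9] (227, 130, 66, 33) [0.8043 0.1186 0.065 ]
scene red 17.0 [328.3 286. ] (325, 284, 8, 7) [0.4479 0.1604 0.074 ]
scene blue 94.0 [220.2 220. ] (174, 203, 85, 32) [0.6717 0.1983 0.215 ]
scene blue 170.0 [271.8 193.5] (261, 176, 23, 36) [0.6145 0.0946 0.215 ]
scene blue 28.0 [299.5 168.5] (296, 165, 7, 8) [0.5946 0.0061 0.215 ]
scene white 139.5 [257.9 313.8] (251, 307, 15, 14) [0.5518 0.2778 0.065 ]
scene white 2920.5 [325.2 265.4] (209, 219, 155, 88) [0.4741 0.1131 0.065 ]
scene white 544.0 [291.3 219.6] (269, 204, 40, 44) [0.5952 0.0354 0.065 ]
scene white 444.0 [249.1 211.3] (235, 196, 29, 31) [0.6976 0.0599 0.065 ]
scene white 1720.5 [206.9 183.8] (176, 151, 67, 62) [0.8388 0.0326 0.065 ]
```

```bash
sleep 3;ls pics
```

```text
scene0.png
scenez.png
top0.png
topz.png
```

View pics/topz.png

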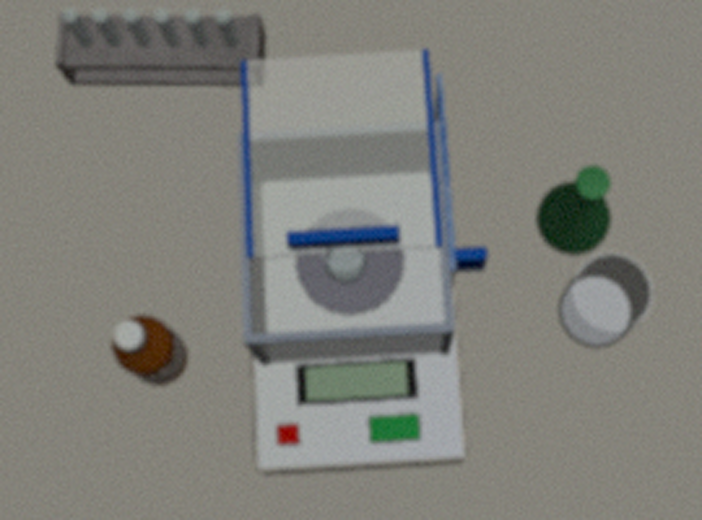

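View pics/scenez.png

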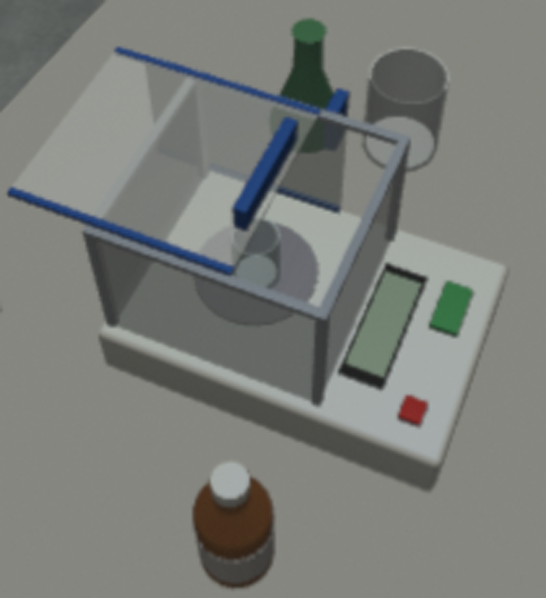

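Run:
```python
from h import *
P=lambda n,x,y,z:plane(n,(130+x/2.6,110+y/2.6) if n=="top" else (170+x/2.6,130+y/2.6),z)
def yaw(a,b):d=b-a;return np.degrees(np.arctan2(d[0],-d[1])),np.linalg.norm(d)
r=P("top",288,434.5,.074);g=P("top",394.5,428.5,.074);print("keys",r,g,yaw(r,g))
a=P("top",259,468,.06);b=P("top",464,459,.06);print("front",a,b,yaw(a,b))
a=P("top",289,233,.232);b=P("top",398,227,.232);print("lip top rear",a,b,yaw(a,b))
a=P("top",250,346,.202);b=P("top",452,333,.202);print("frame front",a,b,yaw(a,b))
r2=P("scene",413,410,.074);g2=P("scene",452,308,.074);print("scene keys",r2,g2,yaw(r2,g2))
a=P("scene",237,210,.232);b=P("scene",289,121,.232);print("scene lip",a,b,yaw(a,b))
for tx,(x,y) in dict(tr=(486,249),tl=(457,250)).items(): print(tx,P("top",x,y,.196))
print("tab scene",P("scene",340,93,.196))
print("flask top",P("top",594,183,.14),P("scene",309,30,.14)); 
print("pb top",P("top",595,312,.105),P("scene",407,80,.105))
print("beaker",P("top",346,262,.137))
print("flask foot",P("top",573,216,.04))
```

```text
keys [0.44435673 0.15924891 0.074     ] [0.4517635  0.05469167 0.074     ] (np.float64(4.052027439634055), np.float64(0.10481926293806897))
front [0.41200129 0.18830094 0.06      ] [ 0.4237872  -0.01438384  0.06      ] (np.float64(3.327942112248264), np.float64(0.2030271578909294))
lip top rear [0.60788836 0.14873148 0.232     ] [0.61453034 0.05298738 0.232     ] (np.float64(3.9683771481475407), np.float64(0.0959742079030918))
frame front [0.51175834 0.18296592 0.202     ] [0.52586051 0.00395414 0.202     ] (np.float64(4.50433693125274), np.float64(0.17956638188277874))
scene keys [0.4454623  0.16335343 0.074     ] [0.45256878 0.05922384 0.074     ] (np.float64(3.904183250930654), np.float64(0.10437180546206476))
scene lip [0.60580779 0.15393798 0.232     ] [0.61188386 0.05843714 0.232     ] (np.float64(3.6404337466330356), np.float64(0.09569394041233628))
tr [ 0.60446351 -0.0268939   0.196     ]
tl [ 6.03190014e-01 -5.80963309e-04  1.96000000e-01]
tab scene [ 0.60258393 -0.01952227  0.196     ]
flask top [ 0.68561231 -0.13616721  0.14      ] [ 0.68677275 -0.1329545   0.14      ]
pb top [ 0.56484458 -0.13986954  0.105     ] [ 0.58492245 -0.14727023  0.105     ]
beaker [0.60443954 0.10294766 0.137     ]
flask foot [ 0.6798443  -0.13004481  0.04      ]
```

```bash
cat >> h.py <<'E'
O=np.array([.5695,.100,0]);PSI=np.radians(4.0);RB=R.from_euler('z',PSI)
def st():
    s=ctrl.get_state();T=R.from_rotvec(s['tool_rot']);p=np.array(s['position'])
    print("t",round(s['time'],2),"p",np.round(p,4),"bal",np.round(RB.inv().apply(p-O),4),"F",np.round(s['ft_force'],1),"grip",round(s['grip_width'],2))
    return s,T,p
def togo(x,y,z):
    s,T,p=st()
    # desired tool: x down, tool y along +-balance y
    best=None
    for sg in (1,-1):
        yb=RB.apply([0,sg,0]);xd=np.array([0,0,-1.]);D=R.from_matrix(np.c_[xd,yb,np.cross(xd,yb)])
        rv=(T.inv()*D).as_rotvec()
        print("sg",sg,"rot/5deg",np.round(np.degrees(rv)/5,2))
    t=RB.apply([x,y,0])+O;t[2]=z
    print("target",np.round(t,4),"travel/0.3 now axes",np.round(T.inv().apply(t-p)/.3,3),"m",np.round(t-p,4))
    print("axes",np.round(T.as_matrix(),2).tolist(),"q",np.round(s['joint_positions'],2))
    for sg in (1,-1):
        yb=RB.apply([0,sg,0]);xd=np.array([0,0,-1.]);D=R.from_matrix(np.c_[xd,yb,np.cross(xd,yb)])
        print("travel in desired axes sg",sg,np.round(D.inv().apply(t-p)/.3,3))
E
python3 -c "
from h import *
togo(.075,0,.32)"
```

```text
t 0.1 p [0.1467 0.6327 0.2216] bal [-0.3846  0.5609  0.2216] F [ 0.1 -0.6  0.2] grip 1.0
sg 1 rot/5deg [-3.41 -0.    0.02]
sg -1 rot/5deg [3.259e+01 3.000e-02 0.000e+00]
target [0.6443 0.1052 0.32  ] travel/0.3 now axes [-0.326 -1.339  2.013] m [ 0.4976 -0.5275  0.0984]
axes [[-0.0, 0.23, 0.97], [-0.0, 0.97, -0.23], [-1.0, -0.0, 0.0]] q [-1.33  0.32 -0.07  1.45  0.02  1.37 -0.06]
travel in desired axes sg 1 [-0.328 -1.87   1.532]
travel in desired axes sg -1 [-0.328  1.87  -1.532]
```

```bash
python3 -m jog '[{"rot":[-1.7,0,0],"travel":[-0.16,0,0],"jaw":1},{"rot":[-1.7,0,0],"travel":[-0.16,0,0],"jaw":1}]' 20; python3 -m jog '[{"rot":[-1,0,0],"travel":[-0.16,0,0],"jaw":1},{"rot":[-1,0,0],"travel":[-0.16,0,0],"jaw":1},{"rot":[-1,0,0],"travel":[0,0,0],"jaw":1},{"rot":[-0.4,0,0],"travel":[0,0,0],"jaw":1}]' 20; python3 -c "
from h import *
togo(.075,0,.32)"
```

```text
time: 0.5
position: [0.1469, 0.6339, 0.3205]
tool_rot: [-0.054, 1.569, 0.059]
ft_force: [-0.4, 0.9, -1.0]
grip_width: 0.72
t 0.5 p [0.1469 0.6339 0.3205] bal [-0.3843  0.5621  0.3205] F [-0.4  0.9 -1. ] grip 0.72
sg 1 rot/5deg [ 0.02  0.01 -0.04]
sg -1 rot/5deg [-3.598e+01  6.000e-02  2.000e-02]
target [0.6443 0.1052 0.32  ] travel/0.3 now axes [-0.003 -1.876  1.528] m [ 4.974e-01 -5.287e-01 -5.000e-04]
axes [[0.0, -0.07, 1.0], [0.0, 1.0, 0.07], [-1.0, 0.0, 0.0]] q [-1.3   0.3  -0.1   1.29  0.03  1.55  0.24]
travel in desired axes sg 1 [ 0.002 -1.874  1.531]
travel in desired axes sg -1 [ 0.002  1.874 -1.531]out of range: row 1 has -1.7, outside -1 to 1
```

```bash
python3 -m jog '[{"rot":[0,0,0],"travel":[0,-0.117,0.096],"jaw":1},{"rot":[0,0,0],"travel":[0,-0.117,0.096],"jaw":1},{"rot":[0,0,0],"travel":[0,-0.117,0.096],"jaw":1},{"rot":[0,0,0],"travel":[0,-0.117,0.096],"jaw":1},{"rot":[0,0,0],"travel":[0,-0.117,0.096],"jaw":1},{"rot":[0,0,0],"travel":[0,-0.117,0.096],"jaw":1},{"rot":[0,0,0],"travel":[0,-0.117,0.096],"jaw":1},{"rot":[0,0,0],"travel":[0,-0.117,0.096],"jaw":1}]'; python3 -m jog '[{"rot":[0,0,0],"travel":[0,-0.117,0.096],"jaw":1},{"rot":[0,0,0],"travel":[0,-0.117,0.096],"jaw":1},{"rot":[0,0,0],"travel":[0,-0.117,0.096],"jaw":1},{"rot":[0,0,0],"travel":[0,-0.117,0.096],"jaw":1},{"rot":[0,0,0],"travel":[0,-0.117,0.096],"jaw":1},{"rot":[0,0,0],"travel":[0,-0.117,0.096],"jaw":1},{"rot":[0,0,0],"travel":[0,-0.117,0.096],"jaw":1},{"rot":[0,0,0],"travel":[0,-0.117,0.096],"jaw":1}]';  python3 -m jog '[{"rot":[0,0,0],"travel":[0,0,0],"jaw":1},{"rot":[0,0,0],"travel":[0,0,0],"jaw":1}]'; python3 -c "
from h import *
togo(.075,0,.218)
for n in ('scene','wrist','top'): cv2.imwrite(f'pics/{n}1.png',ctrl.get_image(n)[:,:,::-1])"
```

```text
time: 1.3
position: [0.3969, 0.3672, 0.3183]
tool_rot: [-0.054, 1.57, 0.054]
ft_force: [0.5, 1.1, -0.5]
grip_width: 0.037
time: 2.1
position: [0.646, 0.1034, 0.3182]
tool_rot: [-0.054, 1.571, 0.055]
ft_force: [0.3, 0.1, -0.6]
grip_width: 0.006
time: 2.3
position: [0.6454, 0.1033, 0.3175]
tool_rot: [-0.052, 1.572, 0.051]
ft_force: [-0.5, 0.7, 0.8]
grip_width: 0.004
t 2.3 p [0.6454 0.1033 0.3175] bal [ 0.0759 -0.002   0.3175] F [-0.5  0.7  0.8] grip 0.0
sg 1 rot/5deg [-0.04 -0.02  0.01]
sg -1 rot/5deg [3.596e+01 1.000e-02 3.000e-02]
target [0.6443 0.1052 0.218 ] travel/0.3 now axes [ 0.332  0.007 -0.002] m [-0.0011  0.002  -0.0995]
axes [[-0.0, -0.07, 1.0], [-0.0, 1.0, 0.07], [-1.0, -0.0, -0.0]] q [-0.51  0.32  0.41  1.3  -0.12  1.55  1.52]
travel in desired axes sg 1 [ 0.332  0.007 -0.003]
travel in desired axes sg -1 [ 0.332 -0.007  0.003]
```

View pics/wrist1.png

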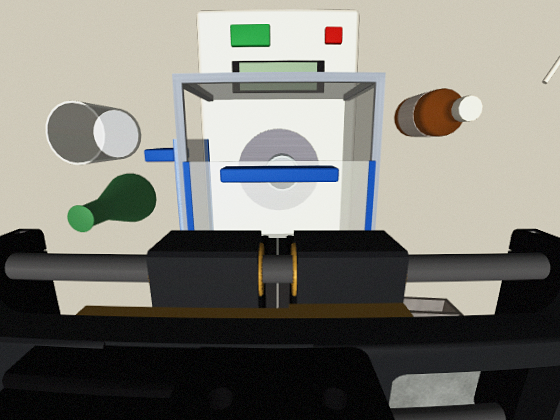

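View pics/scene1.png

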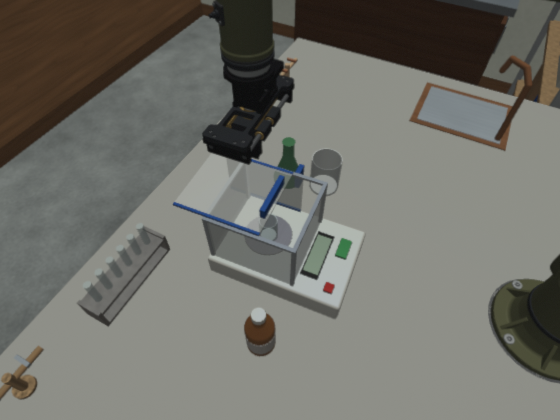

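```bash
python3 -m jog '[{"rot":[0,0,0],"travel":[0.1,0,0],"jaw":1},{"rot":[0,0,0],"travel":[0.1,0,0],"jaw":1},{"rot":[0,0,0],"travel":[0.08,0,0],"jaw":1},{"rot":[0,0,0],"travel":[0.04,0,0],"jaw":1},{"rot":[0,0,0],"travel":[0,0,0],"jaw":1}]'; python3 -c "
from h import *
togo(.0,0,.218)
for n in ('scene','wrist'): cv2.imwrite(f'pics/{n}2.png',ctrl.get_image(n)[:,:,::-1])"
```

```text
time: 2.95
position: [0.6438, 0.106, 0.2211]
tool_rot: [-0.056, 1.573, 0.056]
ft_force: [-0.1, 0.0, 0.1]
grip_width: 0.005
t 2.95 p [0.6438 0.106  0.2211] bal [0.0745 0.0008 0.2211] F [-0.1  0.   0.1] grip 0.0
sg 1 rot/5deg [ 0.01 -0.03 -0.  ]
sg -1 rot/5deg [-35.99   0.    -0.05]
target [0.5695 0.1    0.218 ] travel/0.3 now axes [ 0.011 -0.002 -0.248] m [-0.0743 -0.006  -0.0031]
axes [[-0.0, -0.07, 1.0], [0.0, 1.0, 0.07], [-1.0, 0.0, -0.0]] q [-0.51  0.34  0.4   1.46 -0.13  1.37  1.53]
travel in desired axes sg 1 [ 0.01  -0.003 -0.248]
travel in desired axes sg -1 [0.01  0.003 0.248]
```

```bash
python3 -c "
import cv2,numpy as np
a=cv2.imread('pics/scene2.png')[80:290,150:380];b=cv2.imread('pics/wrist2.png')
cv2.imwrite('pics/c2.png',np.hstack([cv2.resize(a,(400,365)),cv2.resize(b,(400,365))]))"
```

```text
(no output)
```

View pics/c2.png

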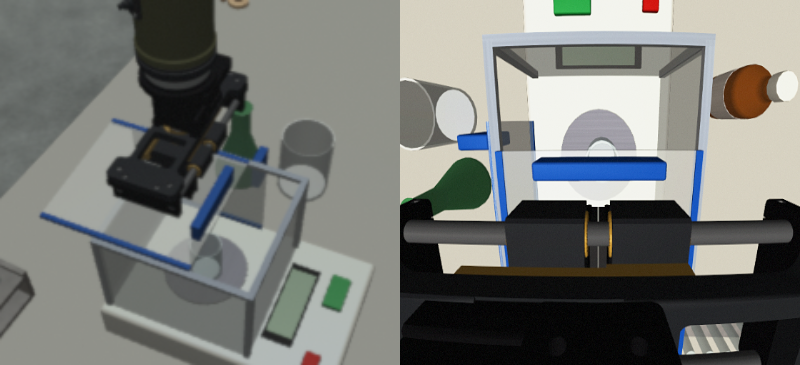

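```bash
python3 -m jog '[{"rot":[0,0,0],"travel":[0.006,0,-0.02],"jaw":1},{"rot":[0,0,0],"travel":[0.006,0,-0.02],"jaw":1},{"rot":[0,0,0],"travel":[0,0,-0.02],"jaw":1},{"rot":[0,0,0],"travel":[0,0,-0.015],"jaw":1}]'; python3 -m jog '[{"rot":[0,0,0],"travel":[0,0,-0.015],"jaw":1},{"rot":[0,0,0],"travel":[0,0,-0.015],"jaw":1}]'; python3 -c "
from h import *
st()"
```

```text
time: 3.45
position: [0.6227, 0.1031, 0.2195]
tool_rot: [-0.054, 1.568, 0.054]
ft_force: [2.3, -0.0, -0.3]
grip_width: 0.006
time: 3.65
position: [0.6139, 0.1024, 0.2195]
tool_rot: [-0.054, 1.569, 0.054]
ft_force: [2.4, -0.8, 0.5]
grip_width: 0.007
t 3.65 p [0.6139 0.1024 0.2195] bal [ 0.0445 -0.0007  0.2195] F [ 2.4 -0.8  0.5] grip 0.01
```

```bash
python3 -m jog '[{"rot":[0,0,0],"travel":[0,0,-0.02],"jaw":1},{"rot":[0,0,0],"travel":[0,0,-0.02],"jaw":1},{"rot":[0,0,0],"travel":[0,0,-0.02],"jaw":1},{"rot":[0,0,0],"travel":[0,0,-0.02],"jaw":1},{"rot":[0,0,0],"travel":[0,0,-0.02],"jaw":1},{"rot":[0,0,0],"travel":[0,0,-0.02],"jaw":1},{"rot":[0,0,0],"travel":[0,0,-0.02],"jaw":1}]'; python3 -m jog '[{"rot":[0,0,0],"travel":[0,0,-0.01],"jaw":1},{"rot":[0,0,0],"travel":[0,0,-0.01],"jaw":1}]'; python3 -c "
from h import *
st()"
```

```text
time: 4.35
position: [0.5714, 0.0995, 0.219]
tool_rot: [-0.054, 1.57, 0.054]
ft_force: [1.7, -0.5, 0.4]
grip_width: 0.005
time: 4.55
position: [0.5655, 0.0991, 0.2189]
tool_rot: [-0.054, 1.57, 0.054]
ft_force: [2.6, -1.0, 1.2]
grip_width: 0.009
t 4.55 p [0.5655 0.0991 0.2189] bal [-0.004  -0.0006  0.2189] F [ 2.6 -1.   1.2] grip 0.01
```

```bash
for i in 1 ; do python3 -m jog '[{"rot":[0,0,0],"travel":[0,0,-0.01],"jaw":1},{"rot":[0,0,0],"travel":[0,0,-0.01],"jaw":1}]'; done; python3 -m jog '[{"rot":[0,0,0],"travel":[0,0,-0.007],"jaw":1},{"rot":[0,0,0],"travel":[0,0,-0.007],"jaw":1}]'; python3 -c "
from h import *
st()"
```

```text
time: 4.75
position: [0.5597, 0.0987, 0.2189]
tool_rot: [-0.054, 1.57, 0.054]
ft_force: [1.1, -1.1, 1.4]
grip_width: 0.004
time: 4.95
position: [0.5555, 0.0985, 0.2189]
tool_rot: [-0.054, 1.57, 0.054]
ft_force: [1.3, -0.8, 0.5]
grip_width: -0.0
t 4.95 p [0.5555 0.0985 0.2189] bal [-0.014  -0.0006  0.2189] F [ 1.3 -0.8  0.5] grip -0.0
```

```bash
python3 -m jog '[{"rot":[0,0,0],"travel":[0,0,-0.007],"jaw":1}]'|grep -E 'pos|ft'; python3 -m jog '[{"rot":[0,0,0],"travel":[0,0,-0.007],"jaw":1}]'|grep -E 'pos|ft';python3 -m jog '[{"rot":[0,0,0],"travel":[0,0,-0.007],"jaw":1}]'|grep -E 'pos|ft'
```

```text
position: [0.5538, 0.0983, 0.219]
ft_force: [7.6, 0.2, -2.2]
position: [0.5538, 0.0983, 0.2191]
ft_force: [11.6, -0.2, -5.3]
position: [0.5537, 0.0983, 0.2192]
ft_force: [17.3, 0.8, -8.6]
```

```bash
python3 -m jog '[{"rot":[0,0,0],"travel":[0,0,0.04],"jaw":1},{"rot":[0,0,0],"travel":[0,0,0.06],"jaw":1},{"rot":[0,0,0],"travel":[-0.1,0,0.06],"jaw":1},{"rot":[0,0,0],"travel":[-0.13,0,0.06],"jaw":1},{"rot":[0,0,0],"travel":[0,-0.13,0.05],"jaw":1},{"rot":[0,0,0],"travel":[0,-0.13,0.01],"jaw":1},{"rot":[0,0,0],"travel":[0,-0.13,0],"jaw":1},{"rot":[0,0,0],"travel":[0,0,0],"jaw":1}]'; python3 -c "
from h import *
togo(.062,-.122,.178)
a,b,c=[ctrl.get_image(n)[:,:,::-1] for n in ('scene','wrist','top')]
cv2.imwrite('pics/top3.png',c)
cv2.imwrite('pics/c3.png',np.hstack([cv2.resize(a[80:290,150:380],(400,365)),cv2.resize(b,(400,365))]))"
```

```text
time: 6.05
position: [0.6404, -0.0211, 0.2876]
tool_rot: [-0.049, 1.573, 0.043]
ft_force: [-0.6, -0.7, 0.0]
grip_width: 0.006
t 6.05 p [ 0.6404 -0.0211  0.2876] bal [ 0.0623 -0.1257  0.2876] F [-0.6 -0.7  0. ] grip 0.01
sg 1 rot/5deg [-0.13 -0.03  0.04]
sg -1 rot/5deg [35.87  0.07  0.05]
target [ 0.6399 -0.0174  0.178 ] travel/0.3 now axes [ 0.365  0.014 -0.   ] m [-0.0005  0.0037 -0.1096]
axes [[-0.0, -0.06, 1.0], [-0.0, 1.0, 0.06], [-1.0, -0.0, -0.0]] q [-0.38  0.3   0.48  1.39 -0.13  1.49  1.72]
travel in desired axes sg 1 [ 0.365  0.012 -0.001]
travel in desired axes sg -1 [ 0.365 -0.012  0.001]
```

View pics/c3.png

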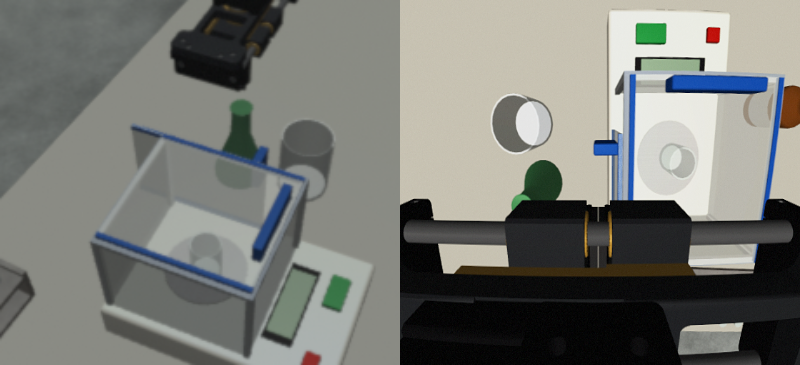

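View pics/top3.png

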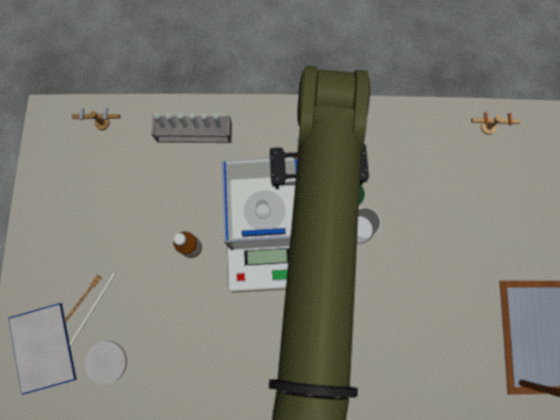

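```bash
python3 -m jog '[{"rot":[0,0,0],"travel":[0.1,0.015,0],"jaw":1},{"rot":[0,0,0],"travel":[0.1,0,0],"jaw":1},{"rot":[0,0,0],"travel":[0.1,0,0],"jaw":1},{"rot":[0,0,0],"travel":[0.06,0,0],"jaw":1},{"rot":[0,0,0],"travel":[0,0,0],"jaw":1}]'; python3 -c "
from h import *
st()
b=ctrl.get_image('wrist')[:,:,::-1]
cv2.imwrite('pics/w4.png',b)"
```

```text
time: 6.7
position: [0.6386, -0.0054, 0.1763]
tool_rot: [-0.056, 1.577, 0.058]
ft_force: [0.7, -0.5, -0.2]
grip_width: 0.004
t 6.7 p [ 0.6386 -0.0054  0.1763] bal [ 0.0615 -0.11    0.1763] F [ 0.7 -0.5 -0.2] grip 0.0
```

View pics/w4.png

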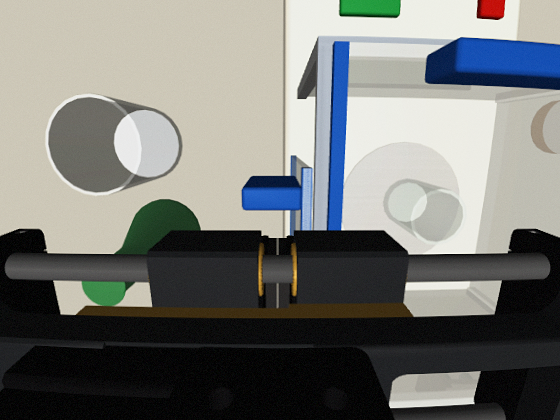

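```bash
python3 -m jog '[{"rot":[0,0,0],"travel":[0,-0.03,0],"jaw":1},{"rot":[0,0,0],"travel":[0,0,0],"jaw":1},{"rot":[0,0,0],"travel":[0,0,-0.015],"jaw":1},{"rot":[0,0,0],"travel":[0,0,-0.015],"jaw":1},{"rot":[0,0,0],"travel":[0,0,-0.015],"jaw":1},{"rot":[0,0,0],"travel":[0,0,-0.015],"jaw":1}]'; python3 -c "
from h import *
st()"
```

```text
time: 7.35
position: [0.6232, -0.0185, 0.1802]
tool_rot: [-0.054, 1.57, 0.054]
ft_force: [-0.3, 0.3, 0.7]
grip_width: 0.005
t 7.35 p [ 0.6232 -0.0185  0.1802] bal [ 0.0453 -0.1219  0.1802] F [-0.3  0.3  0.7] grip 0.01
```

```bash
python3 -m jog '[{"rot":[0,0,0],"travel":[0.006,0,-0.01],"jaw":1},{"rot":[0,0,0],"travel":[0.006,0,-0.01],"jaw":1},{"rot":[0,0,0],"travel":[0,0,-0.015],"jaw":1},{"rot":[0,0,0],"travel":[0,0,-0.015],"jaw":1}]'; python3 -m jog '[{"rot":[0,0,0],"travel":[0,0,-0.02],"jaw":1},{"rot":[0,0,0],"travel":[0,0,-0.02],"jaw":1},{"rot":[0,0,0],"travel":[0,0,-0.02],"jaw":1}]'; python3 -c "
from h import *
st()"
```

```text
time: 7.75
position: [0.6087, -0.0195, 0.1765]
tool_rot: [-0.054, 1.569, 0.054]
ft_force: [2.0, 0.4, -0.3]
grip_width: 0.005
time: 8.05
position: [0.5903, -0.0209, 0.1764]
tool_rot: [-0.054, 1.57, 0.054]
ft_force: [1.0, 0.6, 0.7]
grip_width: 0.008
t 8.05 p [ 0.5903 -0.0209  0.1764] bal [ 0.0123 -0.1221  0.1764] F [1.  0.6 0.7] grip 0.01
```

```bash
python3 -m jog '[{"rot":[0,0,0],"travel":[0,0,-0.02],"jaw":1},{"rot":[0,0,0],"travel":[0,0,-0.015],"jaw":1},{"rot":[0,0,0],"travel":[0,0,-0.01],"jaw":1}]'; for k in 1; do python3 -m jog '[{"rot":[0,0,0],"travel":[0,0,-0.008],"jaw":1}]'|grep -E 'pos|ft';python3 -m jog '[{"rot":[0,0,0],"travel":[0,0,-0.008],"jaw":1}]'|grep -E 'pos|ft';python3 -m jog '[{"rot":[0,0,0],"travel":[0,0,-0.008],"jaw":1}]'|grep -E 'pos|ft'; done
```

```text
time: 8.35
position: [0.5767, -0.0219, 0.1764]
tool_rot: [-0.054, 1.57, 0.054]
ft_force: [2.0, 0.0, 1.1]
grip_width: 0.003
position: [0.5746, -0.0221, 0.1764]
ft_force: [1.1, -0.8, 0.4]
position: [0.5724, -0.0222, 0.1764]
ft_force: [1.0, -0.1, 1.0]
position: [0.57, -0.0224, 0.1765]
ft_force: [1.2, 0.2, 1.5]
```

```bash
for k in 1; do python3 -m jog '[{"rot":[0,0,0],"travel":[0,0,-0.008],"jaw":1}]'|grep -E 'pos|ft';python3 -m jog '[{"rot":[0,0,0],"travel":[0,0,-0.008],"jaw":1}]'|grep -E 'pos|ft';python3 -m jog '[{"rot":[0,0,0],"travel":[0,0,-0.008],"jaw":1}]'|grep -E 'pos|ft'; done
```

```text
position: [0.5677, -0.0226, 0.1764]
ft_force: [5.7, -1.2, 0.2]
position: [0.5676, -0.0226, 0.1766]
ft_force: [12.2, -0.1, -5.4]
position: [0.5675, -0.0226, 0.1768]
ft_force: [18.9, 1.1, -12.0]
```

```bash
python3 -m jog '[{"rot":[0,0,0],"travel":[0,0,0.04],"jaw":1},{"rot":[0,0,0],"travel":[0,0,0.05],"jaw":1},{"rot":[0,0,0],"travel":[-0.1,-0.01,0],"jaw":1},{"rot":[0,0,0],"travel":[-0.15,0,0],"jaw":1},{"rot":[0,0,0],"travel":[-0.15,0,0],"jaw":1},{"rot":[0,0,0],"travel":[0,0.1,-0.12],"jaw":1},{"rot":[0,0,0],"travel":[0,0.1,-0.12],"jaw":1},{"rot":[0,0,0],"travel":[0,0.1,-0.12],"jaw":1}]'; python3 -m jog '[{"rot":[0,0,0],"travel":[0,0,-0.08],"jaw":1},{"rot":[0,0,0],"travel":[0,0,0],"jaw":1},{"rot":[0,0,0],"travel":[0,0,0],"jaw":1}]'; python3 -c "
from h import *
togo(-.120,-.035,.09)
a,b,c=[ctrl.get_image(n)[:,:,::-1] for n in ('scene','wrist','top')]
cv2.imwrite('pics/top5.png',c)
cv2.imwrite('pics/c5.png',np.hstack([cv2.resize(a[80:290,150:380],(400,365)),cv2.resize(b,(400,365))]))"
```

```text
time: 9.75
position: [0.4741, 0.059, 0.296]
tool_rot: [-0.054, 1.572, 0.053]
ft_force: [0.1, 1.7, 0.1]
grip_width: 0.005
time: 10.05
position: [0.4518, 0.0566, 0.2964]
tool_rot: [-0.054, 1.571, 0.054]
ft_force: [-0.8, -0.2, -0.4]
grip_width: 0.007
t 10.05 p [0.4518 0.0566 0.2964] bal [-0.1204 -0.0351  0.2964] F [-0.8 -0.2 -0.4] grip 0.01
sg 1 rot/5deg [-0.01 -0.01 -0.  ]
sg -1 rot/5deg [ 3.599e+01 -0.000e+00  1.000e-02]
target [0.4522 0.0567 0.09  ] travel/0.3 now axes [0.688 0.    0.002] m [ 4.000e-04  1.000e-04 -2.064e-01]
axes [[-0.0, -0.07, 1.0], [0.0, 1.0, 0.07], [-1.0, 0.0, -0.0]] q [-0.57 -0.14  0.35  1.8   0.05  1.48  1.41]
travel in desired axes sg 1 [0.688 0.    0.001]
travel in desired axes sg -1 [ 0.688 -0.    -0.001]
```

View pics/c5.png

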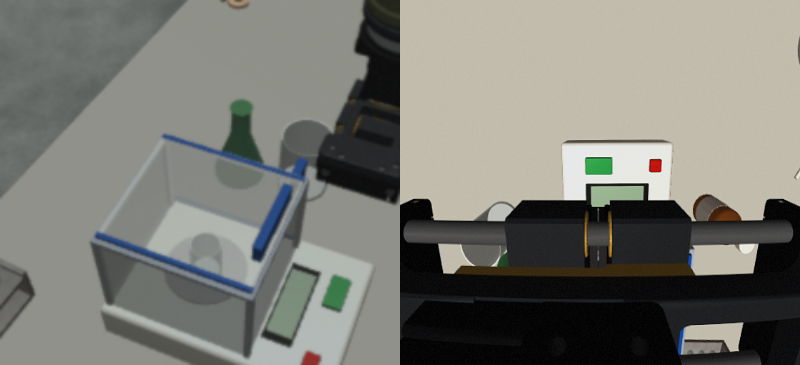

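View pics/top5.png

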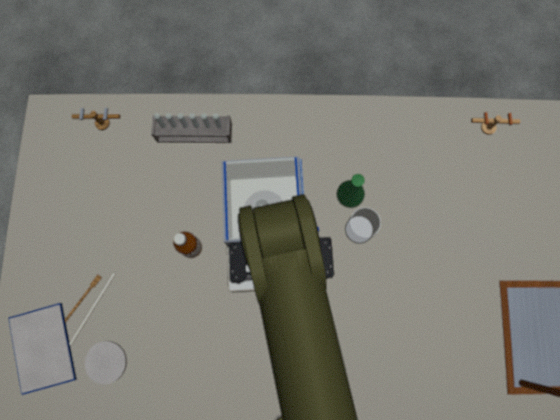

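```bash
python3 -m jog '[{"rot":[0,0,0],"travel":[0.12,0,0],"jaw":1},{"rot":[0,0,0],"travel":[0.12,0,0],"jaw":1},{"rot":[0,0,0],"travel":[0.12,0,0],"jaw":1},{"rot":[0,0,0],"travel":[0.12,0,0],"jaw":1},{"rot":[0,0,0],"travel":[0.12,0,0],"jaw":1},{"rot":[0,0,0],"travel":[0.06,0,0],"jaw":1},{"rot":[0,0,0],"travel":[0,0,0],"jaw":1},{"rot":[0,0,0],"travel":[0,0,0],"jaw":1}]'; python3 -c "
from h import *
togo(-.120,-.035,.07)
b=ctrl.get_image('wrist')[:,:,::-1]
cv2.imwrite('pics/w6.png',b)"
```

```text
time: 11.0
position: [0.4527, 0.0563, 0.0985]
tool_rot: [-0.054, 1.571, 0.053]
ft_force: [1.0, 0.3, -0.2]
grip_width: 0.004
t 11.0 p [0.4527 0.0563 0.0985] bal [-0.1195 -0.0354  0.0985] F [ 1.   0.3 -0.2] grip 0.0
sg 1 rot/5deg [-0.02 -0.01  0.01]
sg -1 rot/5deg [3.598e+01 1.000e-02 1.000e-02]
target [0.4522 0.0567 0.07  ] travel/0.3 now axes [ 0.095  0.001 -0.002] m [-0.0005  0.0004 -0.0285]
axes [[-0.0, -0.07, 1.0], [-0.0, 1.0, 0.07], [-1.0, -0.0, -0.0]] q [-0.55  0.    0.38  2.08 -0.    1.06  1.46]
travel in desired axes sg 1 [ 0.095  0.001 -0.002]
travel in desired axes sg -1 [ 0.095 -0.001  0.002]
```

View pics/w6.png

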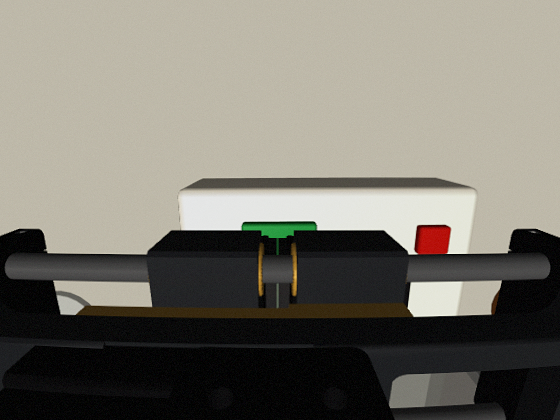

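```bash
python3 -m jog '[{"rot":[0,0,0],"travel":[0.04,0,0],"jaw":1},{"rot":[0,0,0],"travel":[0.03,0,0],"jaw":1},{"rot":[0,0,0],"travel":[0,0,0],"jaw":1}]'|grep -E 'pos|ft';python3 -m jog '[{"rot":[0,0,0],"travel":[0.01,0,0],"jaw":1},{"rot":[0,0,0],"travel":[0,0,0],"jaw":1}]'|grep -E 'pos|ft';python3 -m jog '[{"rot":[0,0,0],"travel":[0.006,0,0],"jaw":1},{"rot":[0,0,0],"travel":[0,0,0],"jaw":1}]'|grep -E 'pos|ft'
```

```text
position: [0.4512, 0.0566, 0.0762]
ft_force: [0.5, -0.5, 0.3]
position: [0.4522, 0.0568, 0.0744]
ft_force: [0.4, -0.2, 1.4]
position: [0.4524, 0.0568, 0.0728]
ft_force: [-0.5, -0.5, 2.4]
```

```bash
python3 -m jog '[{"rot":[0,0,0],"travel":[0.006,0,0],"jaw":1},{"rot":[0,0,0],"travel":[0,0,0],"jaw":1}]'|grep -E 'pos|ft';python3 -m jog '[{"rot":[0,0,0],"travel":[0.006,0,0],"jaw":1},{"rot":[0,0,0],"travel":[0,0,0],"jaw":1}]'|grep -E 'pos|ft';python3 -m jog '[{"rot":[0,0,0],"travel":[0.006,0,0],"jaw":1},{"rot":[0,0,0],"travel":[0,0,0],"jaw":1}]'|grep -E 'pos|ft'
```

```text
position: [0.4524, 0.0569, 0.0709]
ft_force: [-1.4, -0.0, 3.0]
position: [0.4524, 0.0568, 0.0694]
ft_force: [-0.6, -1.0, 5.5]
position: [0.4525, 0.0569, 0.0691]
ft_force: [-6.6, -0.8, 18.6]
```

```bash
python3 -m jog '[{"rot":[0,0,0],"travel":[-0.02,0,0],"jaw":1},{"rot":[0,0,0],"travel":[-0.05,0,0],"jaw":1},{"rot":[0,0,0],"travel":[-0.12,0,0],"jaw":1},{"rot":[0,0,0],"travel":[-0.15,0,0],"jaw":1},{"rot":[0,0,0],"travel":[-0.15,0,0],"jaw":1},{"rot":[0,0,0],"travel":[-0.15,0,0],"jaw":1},{"rot":[0,0,0],"travel":[-0.1,0,0],"jaw":1},{"rot":[0,0,0],"travel":[0,-0.1,0],"jaw":1}]'; python3 -m jog '[{"rot":[0,0,0],"travel":[0,-0.13,0],"jaw":1},{"rot":[0,0,0],"travel":[0,-0.13,0],"jaw":1},{"rot":[0,0,0],"travel":[0,-0.13,0],"jaw":1},{"rot":[0,0,0],"travel":[0,-0.13,0],"jaw":1},{"rot":[0,0,0],"travel":[0,-0.1,0],"jaw":1},{"rot":[0,0,0],"travel":[0,0,0],"jaw":1},{"rot":[0,0,0],"travel":[0,0,0],"jaw":1},{"rot":[0,0,0],"travel":[0,0,0],"jaw":1}]'; python3 -c "
from h import *
st()
a,c=[ctrl.get_image(n)[:,:,::-1] for n in ('scene','top')]
for n,p in dict(g=(-.12,-.035,.074),r=(-.12,.07,.074),lip=(-.035,0,.232),tab=(-.03,-.114,.196)).items():
  w=RB.apply(p)+O; print(n,proj('top',w),proj('scene',w))
cv2.imwrite('pics/c7.png',np.hstack([cv2.resize(a[120:330,170:400],(400,365)),cv2.resize(c[110:310,160:380],(400,364+1))]))"
```

```text
time: 13.15
position: [0.4564, 0.0309, 0.2934]
tool_rot: [-0.057, 1.562, 0.062]
ft_force: [-0.2, -0.2, 0.4]
grip_width: 0.004
time: 13.95
position: [0.4672, -0.1572, 0.2887]
tool_rot: [-0.055, 1.571, 0.056]
ft_force: [0.1, -0.1, 0.2]
grip_width: 0.007
t 13.95 p [ 0.4672 -0.1572  0.2887] bal [-0.12   -0.2494  0.2887] F [ 0.1 -0.1  0.2] grip 0.01
g (np.float64(280.94172541072936), np.float64(274.6121222617614)) (np.float64(344.39271273582665), np.float64(247.66969479630052))
r (np.float64(239.91334783012044), np.float64(276.88467043856417)) (np.float64(329.44027508961983), np.float64(287.06379460236184))
lip (np.float64(262.7632378104184), np.float64(231.47265577574046)) (np.float64(307.6781153841285), np.float64(203.54501040591424))
tab (np.float64(312.24998495016644), np.float64(229.4385524487113)) (np.float64(322.9888959088864), np.float64(175.29250821374498))
```

View pics/c7.png

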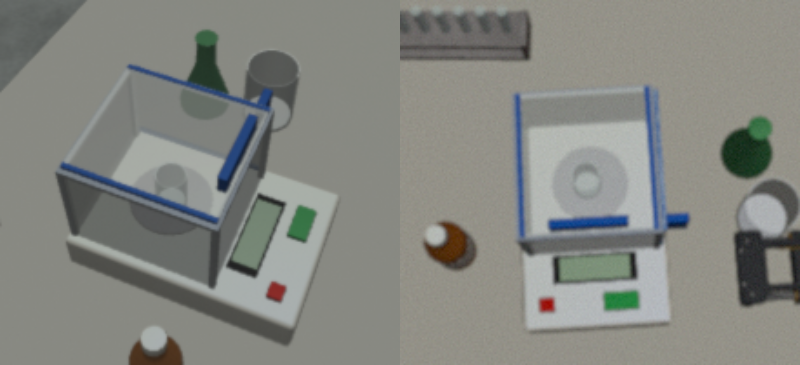

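```bash
python3 -c "
from bench import ctrl
print(ctrl.close_job())"
```

```text
the job is handed in; nothing more can be done
None
```

I pushed the top door and then the side door shut with the closed fingertips. I then pressed the green tare key once, moved the arm clear and handed the job in at about 14 s. No verdict was reported, so what follows is from my own checks.

- **Doors:** Each was pushed at about 1–2.5 N until it stopped against its end stop, where the pushing force rose to about 19 N, under the 40 N limit. In the last pictures the lip and the tab are within about 1.5 px (about 3–4 mm) of their calculated shut positions. That is close to the 5 mm tolerance, so I rely mainly on the felt stops.
- **Tare key:** The force began at about z = 74 mm, was 5.5 N at 69.4 mm, and jumped to 18.6 N at 69.1 mm, so the key bottomed out at about 5 mm of travel. I did not measure that it came back up. The fingers left it and the final picture shows nothing wrong.
- **Everything else:** The red key was not approached. The weighing beaker, plastic beaker, flask and bottle look undisturbed in the last pictures, judged by eye. The arm was about 0.2 m clear of the tare key, touching nothing, with wrist forces near zero.
- **Went wrong on the way:** One jog call was refused because its turn values were out of range, and nothing moved. Before the side-door push the fingers sat about 12 mm too near the balance. I saw this in the wrist picture and corrected it before contact.

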